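# Unscrew the sample jar and set its lid in the tray

### The job

Open the sample jar that is clamped in the round bench stand: unscrew its lid anticlockwise, regripping as often as needed, until the threads let go, and lift it away without forcing the thread. Then set the lid down gently inside the shallow steel tray, flat with its top upwards, and let go; leave the bottles and the beaker standing where they are.

Things in the scene. Friction and masses are not known exactly. Their poses are not given: they have to be found in the camera images.
- jar: Wide-mouth glass jar clamped in a round grey stand (110 mm across); one piece, fixed. Origin: centre of the stand's underside, on the worktop; z up along the jar's axis. Jar body 79 mm across; its shoulder slopes from the foot of the neck (z = 82 mm, 45 mm across) to z = 79 mm at 67 mm across and z = 70 mm at 79 mm across.
- jar_mouth (a point): Centre of the jar's open mouth, at the top of its neck, 113 mm above the jar's origin. The neck has an outside right-hand thread that rises 13 mm a turn, with about 1 mm of play; it does not run back by itself. Until the thread is free it holds the lid down, which can be felt by a light lift.
- lid: Loose white screw lid, 60 mm across, 32 mm high, 60 to 130 g, its ribbed wall can be gripped anywhere round. Origin: centre of its lower edge; z up through its top. Screwed home its origin is 85 mm above the jar's origin. Turned anticlockwise seen from above it rises 13 mm a turn and comes free after about one and a half turns (it varies a little).
- tray: Fixed shallow stainless tray, 150 mm (its x) by 180 mm (its y), rim 11 mm high, floor 2 mm thick. Origin: centre of its underside, on the worktop.
- media_bottle_a: Bystander: glass bottle with screw cap, 70 mm across, 143 mm high, behind the work. Origin: centre of its underside.
- beaker_a: Bystander: glass beaker, 73 mm across, 94 mm high, at the left. Origin: centre of its underside.
- amber_b: Bystander: brown bottle with dark cap, 48 mm across, 96 mm high, at the right. Origin: centre of its underside.
There are look-alikes about, which are no part of the job. Several things have the shape of the lid; the one meant has the colours described above.

How it is judged:
By the outcome, as a careful person would: the job done as asked, in the order asked, and still so for the second after the job is handed in, with the robot touching nothing.
It also fails if it takes over 72 s, if anything falls off the work surface, if the arm or the gripper's body presses on something with over 40 N, if the wrist force passes 120 N, or if a joint passes its speed limit or range.

### The arm

A 7-joint arm with a two-finger parallel gripper is mounted at the origin on a cart in front of the work surface, level with it; the furniture and walls round the work are solid. World frame = base frame: x ahead of the robot, y to its left, z up, the work surface at z = 0. Lengths are in m, angles in rad, forces in N, time in s.
With the tool pointing down it reaches from about 0.4 to 0.875 m from the base axis. Payload 6.5 kg.
Tool frame: the origin (TCP) lies on the centre line of the jaws, within the pads' length; the fingertips stand 22 mm ahead of it and the grasp point (between the pads) lies 3 mm ahead of it; z points along the fingers, y is the line along which they close (so a half turn about z gives the same grasp; the last joint's range is limited). The gripper opens to 85 mm and grips with 20 to 120 N. Pads are 22 mm wide; open, the fingers measure 114 mm over their backs; the gripper's body (76 mm by 85 mm) begins 54 mm behind the grasp point. The pads swing forward as they close: fully open they stand 13 mm farther back than shut.
Start: joints at [1.182, 0.536, -0.004, 1.538, 0.003, 1.067, -0.071], TCP at [0.206, -0.616, 0.253] pointing down, gripper open.
Joint ranges: [-2.7, 2.7], [-0.37, 2.16], [-1.27, 1.26], [0.24, 2.4], [-1.31, 4.45], [0.19, 1.91], [-2.76, 2.76]. Speed limits (rad/s): [2.39, 2.39, 3.14, 3.14, 3.14, 3.14, 3.14].

### API

Orientations are given as [roll, pitch, yaw] about the fixed x, y, z axes, in that order (R = Rz(yaw) Ry(pitch) Rx(roll)).
In Python, from station import sense, snapshot, camera_params, close_job gives the robot as it stands. The module is installed in compiled form; this text tells all that it offers.
- The arm moves only by the tool play_rows, never from a script. Its argument "steps" is a list of rows, each an object of numbers: "tx", "ty", "tz": the shift along the tool's x, y, z as a fraction of full scale; "spin": the turn about the tool's z as a fraction of full scale; "hand": the opening in per cent of the stroke, from 0 (shut) to 100 (fully open). A call has 1 to 12 rows; each row shifts and turns the commanded pose from where the row before left it, along the tool's axes as they then stand; what a row does not reach is not made up. Full scale, the value 1, is 400 mm for a shift and pi rad for a turn. A row lasts 1/10 s, in which the tool goes at most 50 mm and 8.59 degrees, less where a joint would pass 70% of its speed; a pose out of reach is approached as far as the arm can. A call with a number of a shift or a turn outside -1 to 1 is refused whole. A call with a gripper value outside its range is refused whole. The fingers move at their own pace and stop on an object; "grip_force" is the grip in N (left out, the last holds). Time passes only in rows, so rows that do not move let the fingers close. It gives the time, the measured TCP pose, the force, the opening and the grip force at its end, in the units of the state.
- sense(): the state, without advancing time (a new reading comes with each control period).
- snapshot(name): name is "scene" or "top" or "wrist"; returns the picture (480x640x3 uint8, blue, green, red); there is no depth.
- camera_params(name): a dict with "fov_y" (degrees; the focal length in pixels is half the picture's height over the tangent of half this angle, whatever the lens; pixels are square), "cx", "cy" (the principal point, pixels), "R" (3x3) and "t" (3): a world point X has camera coordinates R X + t; the wrist camera has in their place "tool_from_camera" (4x4, takes a point from camera to tool coordinates, whose origin is the TCP and whose axes are the flange's). Camera axes: x right, y down, z forward; pixel columns grow to the right and rows downward; lengths in m; the calibration is good to about 2 mm. A picture is of the moment at which its call begins: read the wrist's pose just before it. camera_params takes no time and is no camera call.
- close_job(): hands the job in; it is judged then, once.
The state is a dict: "t": time; "q": joint angles; "joint_velocities": joint speeds; "effort": joint torques, N m; "tcp_pos": TCP position; "tool_rot": TCP orientation; "contact_force": force on the tool from outside, world axes, zero at the start; "wrist_torque": the same for the moment, N m; "opening": finger opening in m; "finger_force": force on a finger pad.
Only numpy, scipy, OpenCV 4.12 (cv2) and the standard library are available. Lean on these libraries where they do the work, as an engineer would, in place of code of your own. Each camera call takes 0.05 s, during which the arm holds its last target. There are 200 camera calls.

## Working session

There is one attempt and no reset: what is moved stays moved. The work goes in short steps, Python scripts to look and compute and a tool call to move; the robot and the scene stay as the last step left them, time stands still between calls to the robot, and variables do not carry over. Pictures are saved under pics/ and viewed, at most 10 in all, crops included, and the job is handed in when it is done.

Besides the shell and the picture viewer there is one more tool, called after "Emit:" as a command line: name --argument value ..., lists and objects as JSON in quotes. play_rows: Moves the arm, as the interface text tells. Shift numbers are shares of 400 mm and turn numbers shares of pi rad, none past 1 either way. Its arguments: {"type":"object","properties":{"steps":{"type":"array","items":{"type":"object","properties":{"tx":{"type":"number"},"ty":{"type":"number"},"tz":{"type":"number"},"spin":{"type":"number"},"hand":{"type":"number"}}}},"grip_force":{"type":"number"}},"required":["steps"]}

```bash
mkdir -p pics
python3 - <<'E'
from station import *
import cv2,numpy as np
s=sense();print({k:np.round(v,3).tolist() for k,v in s.items()})
for n in("scene","top"):
    cv2.imwrite(f"pics/{n}0.png",snapshot(n));print(n,camera_params(n))
print(camera_params("wrist"))
E
```

```text
{'t': 0.0, 'q': [1.182, 0.537, -0.004, 1.539, 0.003, 1.067, -0.071], 'joint_velocities': [0.0, 0.001, -0.003, -0.0, -0.0, -0.002, -0.002], 'effort': [0.0, -58.341, 1.049, -25.911, 0.012, 0.01, 0.0], 'tcp_pos': [0.206, -0.616, 0.252], 'tool_rot': [-3.14, 0.0, 0.323], 'contact_force': [0.098, 0.223, 0.535], 'wrist_torque': [-0.002, -0.011, 0.008], 'finger_force': 0.0, 'opening': 0.085}
scene {'fov_y': 42.34089836600059, 'cx': 327.1381917126272, 'cy': 227.63525701044796, 'R': array([[-0.71206256, -0.70181958,  0.02040083],
       [-0.52649468,  0.51450461, -0.67682225],
       [ 0.46451078, -0.49268071, -0.73586374]]), 't': array([0.4121058 , 0.37530934, 1.34314429])}
top {'fov_y': 57.17698300079088, 'cx': 322.20965948346714, 'cy': 237.08056498212113, 'R': array([[-0.01747207, -0.99969133, -0.01766271],
       [-0.98943156,  0.01983058, -0.14363818],
       [ 0.1439441 ,  0.01496639, -0.98947264]]), 't': array([0.02053884, 0.62684949, 1.02599264])}
{'fov_y': 66.4247567546784, 'cx': 317.78941243884856, 'cy': 242.8757889492397, 'tool_from_camera': array([[-1.28392641e-03, -9.46627841e-01, -3.22326048e-01,
         8.33968257e-02],
       [ 9.99999163e-01, -1.26652429e-03, -2.63702481e-04,
        -1.67742459e-04],
       [-1.58605660e-04, -3.22326117e-01,  9.46628675e-01,
        -1.20258283e-01],
       [ 0.00000000e+00,  0.00000000e+00,  0.00000000e+00,
         1.00000000e+00]])}
```

View pics/top0.png

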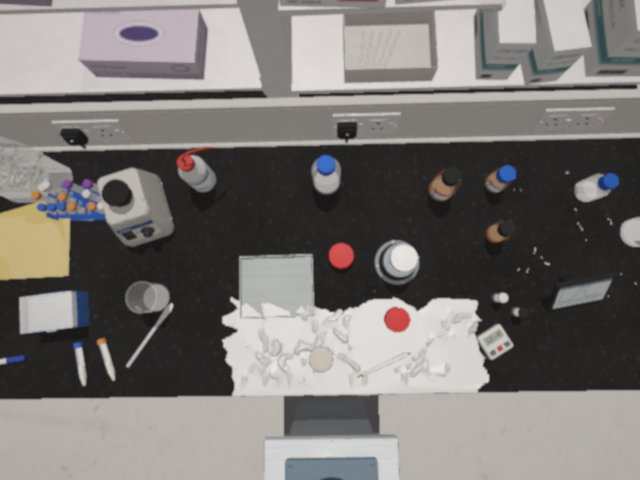

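View pics/scene0.png

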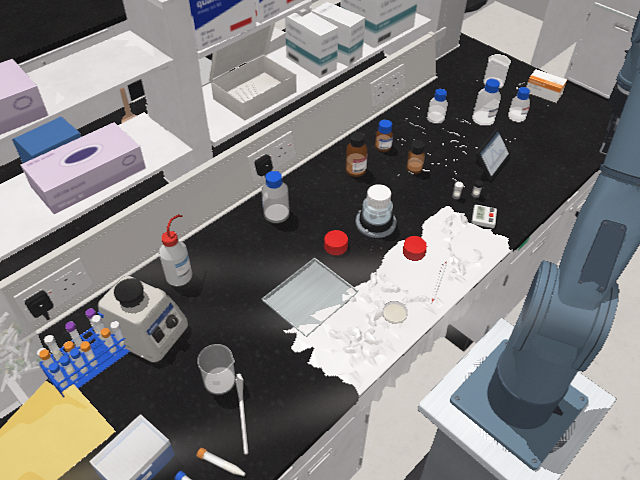

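The lid candidates in the top view are a white one on the jar (404,258), red ones at (341,256) and (397,320), and a cream one at (321,360). I choose the white one on the stand and will check it in a close crop. The tray is at about (277,286).

```bash
cat > h.py <<'E'
from station import *
import cv2,numpy as np
from scipy.spatial.transform import Rotation as Ro
def ray(name,u,v,z,T=None):
    c=camera_params(name);f=240/np.tan(np.radians(c['fov_y']/2))
    d=np.array([(u-c['cx'])/f,(v-c['cy'])/f,1])
    if name=='wrist':
        s=sense() if T is None else T
        R=Ro.from_euler('xyz',s['tool_rot']).as_matrix();M=c['tool_from_camera']
        o=R@M[:3,3]+s['tcp_pos'];d=R@M[:3,:3]@d
    else:
        o=-c['R'].T@c['t'];d=c['R'].T@d
    return o+d*(z-o[2])/d[2]
E
python3 - <<'E'
from h import *
a=cv2.imread('pics/top0.png')[220:345,225:435];b=cv2.imread('pics/scene0.png')[170:250,330:430]
a=cv2.resize(a,None,fx=3.6,fy=3.6,interpolation=2)
cv2.imwrite('pics/c1.png',a)
for n,u,v,z in[('top',404,258,.117),('scene',379,191,.117),('top',397,262,.02),('top',341,256,.03),('top',397,320,.03),('top',326,165,.143),('top',444,180,.09),('top',500,230,.096),('top',506,173,.09)]:print(n,u,v,ray(n,u,v,z).round(3))
for u,v in[(240,254),(313,254),(314,317),(240,317)]:print(ray('top',u,v,.011).round(3))
E
```

```text
top 404 258 [ 0.566 -0.175  0.117]
scene 379 191 [ 0.569 -0.178  0.117]
top 397 262 [ 0.565 -0.174  0.02 ]
top 341 256 [ 0.582 -0.036  0.03 ]
top 397 320 [ 0.425 -0.167  0.03 ]
top 326 165 [ 0.778 -0.004  0.143]
top 444 180 [ 0.751 -0.282  0.09 ]
top 500 230 [ 0.628 -0.402  0.096]
top 506 173 [ 0.765 -0.429  0.09 ]
[0.593 0.216 0.011]
[0.59  0.033 0.011]
[0.435 0.033 0.011]
[0.438 0.215 0.011]
```

View pics/c1.png

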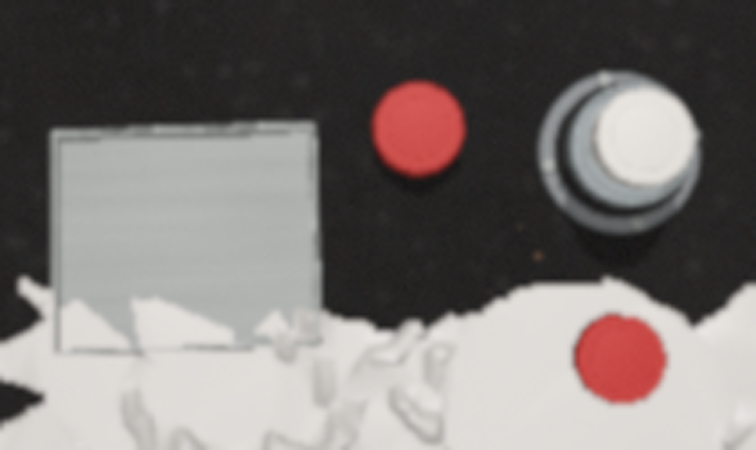

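The close crop confirms the white lid on the clamped jar, centred at crop (646,134), which puts it near (0.567,-0.175). The tray is centred near (0.514,0.124), not rotated. I'll move above the lid.

Emit:
play_rows --steps '[{"tx":0.1,"ty":-0.063},{"tx":0.1,"ty":-0.063},{"tx":0.1,"ty":-0.063},{"tx":0.1,"ty":-0.063},{"tx":0.1,"ty":-0.063},{"tx":0.1,"ty":-0.063},{"tx":0.1,"ty":-0.063},{"tx":0.1,"ty":-0.063},{"tx":0.1,"ty":-0.063},{"tx":0.1,"ty":-0.063},{"tx":0.1,"ty":-0.063},{"tx":0.1,"ty":-0.063}]'

```text
$.steps[0]: bad value
```

Emit:
play_rows --steps '[{"hand":100},{"hand":100},{"hand":100}]'

```text
$.steps[0]: bad value
```

Run:
```python
from h import *
s=sense();print(s['q'].round(3) if hasattr(s['q'],'round') else s['q'],s['tcp_pos'],s['tool_rot'],s['opening'])
cv2.imwrite('pics/w1.png',snapshot('wrist'))
```

```text
[ 1.182  0.537 -0.004  1.539  0.003  1.067 -0.071] [ 0.20600534 -0.61592319  0.25249537] [-3.14002704e+00  1.34248389e-04  3.22890843e-01] 0.08527063088635445
```

View pics/w1.png

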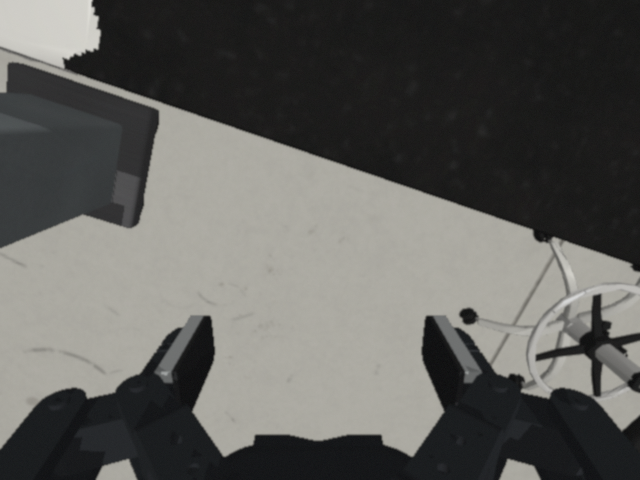

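The move was refused, so that picture only shows the start pose over the bench edge. The rows probably need every field.

Emit:
play_rows --steps '[{"tx":0.1,"ty":-0.063,"tz":0,"spin":0,"hand":100}]'

```text
t: 0.25
tcp_pos: [0.2302, -0.5838, 0.2527]
tool_rot: [3.14, 0.005, 0.313]
contact_force: [0.1, -0.4, -0.2]
opening: 0.0854
finger_force: 0.0
```

Emit:
play_rows --steps '[{"tx":0.1,"ty":-0.063,"tz":0,"spin":0,"hand":100},{"tx":0.1,"ty":-0.063,"tz":0,"spin":0,"hand":100},{"tx":0.1,"ty":-0.063,"tz":0,"spin":0,"hand":100},{"tx":0.1,"ty":-0.063,"tz":0,"spin":0,"hand":100},{"tx":0.1,"ty":-0.063,"tz":0,"spin":0,"hand":100},{"tx":0.1,"ty":-0.063,"tz":0,"spin":0,"hand":100},{"tx":0.1,"ty":-0.063,"tz":0,"spin":0,"hand":100},{"tx":0.1,"ty":-0.063,"tz":0,"spin":0,"hand":100},{"tx":0.1,"ty":-0.063,"tz":0,"spin":0,"hand":100},{"tx":0,"ty":0,"tz":0,"spin":0,"hand":100},{"tx":0,"ty":0,"tz":0,"spin":0,"hand":100}]'

```text
t: 1.35
tcp_pos: [0.5061, -0.2492, 0.253]
tool_rot: [-3.141, 0.0, 0.326]
contact_force: [0.1, -0.8, -1.0]
opening: 0.0852
finger_force: 0.0
```

Run:
```python
from h import *
s=sense();print(s['t'],s['q'].round(3),s['tcp_pos'],s['tool_rot'],s['contact_force'])
cv2.imwrite('pics/w2.png',snapshot('wrist'))
```

```text
1.35 [ 0.498  0.397 -0.155  1.763  0.072  0.987 -0.929] [ 0.50608378 -0.24923911  0.25299114] [-3.14110489e+00  3.47758777e-04  3.25943051e-01] [ 0.12602252 -0.81600078 -0.97588121]
```

View pics/w2.png

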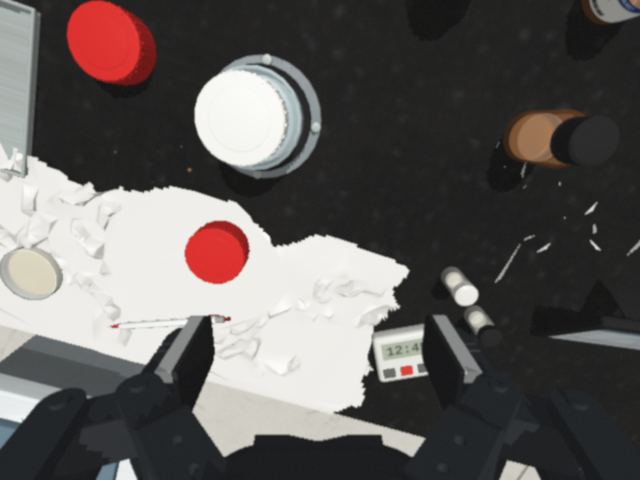

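The white lid's top face is centred at (238,117) in the wrist view; the red look-alikes are at (110,42) and (217,252).

Run:
```python
from h import *
p=ray('wrist',238,117,.117);s=sense();R=Ro.from_euler('xyz',s['tool_rot']).as_matrix()
print(p,(R.T@(p-s['tcp_pos']))/.4)
```

```text
[ 0.56798496 -0.17407091  0.117     ] [ 0.21030775 -0.13214003  0.33973394]
```

Emit:
play_rows --steps '[{"tx":0.07,"ty":-0.044,"tz":0,"spin":0,"hand":100},{"tx":0.07,"ty":-0.044,"tz":0,"spin":0,"hand":100},{"tx":0.07,"ty":-0.044,"tz":0,"spin":0,"hand":100},{"tx":0,"ty":0,"tz":0,"spin":0.046,"hand":100},{"tx":0,"ty":0,"tz":0,"spin":0.046,"hand":100},{"tx":0,"ty":0,"tz":0,"spin":0.046,"hand":100},{"tx":0,"ty":0,"tz":0,"spin":0.046,"hand":100},{"tx":0,"ty":0,"tz":0,"spin":0.046,"hand":100},{"tx":0,"ty":0,"tz":0,"spin":0.046,"hand":100},{"tx":0,"ty":0,"tz":0.05,"spin":0.046,"hand":100},{"tx":0,"ty":0,"tz":0.05,"spin":0.046,"hand":100},{"tx":0,"ty":0,"tz":0.05,"spin":0.046,"hand":100}]'

```text
t: 2.6
tcp_pos: [0.5675, -0.1762, 0.1927]
tool_rot: [3.141, -0.001, -0.987]
contact_force: [-0.6, 0.2, 0.5]
opening: 0.0853
finger_force: 0.0
```

Emit:
play_rows --steps '[{"tx":0,"ty":0,"tz":0,"spin":0,"hand":100},{"tx":0,"ty":0,"tz":0,"spin":0,"hand":100}]'

```text
t: 2.8
tcp_pos: [0.5679, -0.1752, 0.1935]
tool_rot: [3.141, -0.0, -0.976]
contact_force: [0.4, 0.2, 1.8]
opening: 0.0854
finger_force: 0.0
```

Run:
```python
from h import *
s=sense();print(s['t'],s['q'].round(3),s['tcp_pos'],s['tool_rot'],s['contact_force'])
R=Ro.from_euler('xyz',s['tool_rot']).as_matrix();print(R.T@(np.array([.568,-.1742,.113])-s['tcp_pos'])/.4)
```

```text
2.8 [ 0.151  0.512  0.097  1.747 -0.06   0.886 -2.273] [ 0.56793402 -0.17517997  0.1935152 ] [ 3.14063395e+00 -8.99656174e-05 -9.75941575e-01] [0.4230494  0.17460834 1.75676679]
[-0.00195478 -0.0017025   0.2012863 ]
```

Emit:
play_rows --steps '[{"tx":-0.002,"ty":-0.002,"tz":0.04,"spin":0.045,"hand":100},{"tx":0,"ty":0,"tz":0.04,"spin":0.045,"hand":100},{"tx":0,"ty":0,"tz":0.04,"spin":0,"hand":100},{"tx":0,"ty":0,"tz":0.04,"spin":0,"hand":100},{"tx":0,"ty":0,"tz":0.04,"spin":0,"hand":100},{"tx":0,"ty":0,"tz":0,"spin":0,"hand":100},{"tx":0,"ty":0,"tz":0,"spin":0,"hand":100}]'

```text
t: 3.5
tcp_pos: [0.569, -0.1731, 0.1138]
tool_rot: [-3.141, -0.0, -1.26]
contact_force: [-0.6, -0.2, 0.4]
opening: 0.0854
finger_force: 0.0
```

Emit:
play_rows --steps '[{"tx":0,"ty":0,"tz":0,"spin":0,"hand":60},{"tx":0,"ty":0,"tz":0,"spin":0,"hand":60},{"tx":0,"ty":0,"tz":0,"spin":0,"hand":60},{"tx":0,"ty":0,"tz":0,"spin":0,"hand":60},{"tx":0,"ty":0,"tz":0,"spin":0,"hand":60},{"tx":0,"ty":0,"tz":0,"spin":0,"hand":60}]' --grip_force 50

```text
t: 4.1
tcp_pos: [0.5687, -0.1732, 0.1146]
tool_rot: [-3.141, -0.001, -1.261]
contact_force: [-2.9, -0.3, 6.9]
opening: 0.0585
finger_force: 52.8
```

Emit:
play_rows --steps '[{"tx":0,"ty":0,"tz":-0.0007,"spin":-0.045,"hand":50},{"tx":0,"ty":0,"tz":-0.0007,"spin":-0.045,"hand":50},{"tx":0,"ty":0,"tz":-0.0007,"spin":-0.045,"hand":50},{"tx":0,"ty":0,"tz":-0.0007,"spin":-0.045,"hand":50},{"tx":0,"ty":0,"tz":-0.0007,"spin":-0.045,"hand":50},{"tx":0,"ty":0,"tz":-0.0007,"spin":-0.045,"hand":50}]'

```text
t: 4.7
tcp_pos: [0.5685, -0.173, 0.1156]
tool_rot: [3.141, 0.0, -0.407]
contact_force: [-2.5, 0.3, 1.3]
opening: 0.0587
finger_force: 53.3
```

Run:
```python
from h import *
s=sense();print(s['t'],s['q'].round(3),s['tcp_pos'],s['tool_rot'],s['contact_force'],s['wrist_torque'],s['opening'])
```

```text
4.7 [ 0.274  0.621 -0.075  1.782  0.065  0.742 -1.812] [ 0.56846219 -0.17303002  0.11558513] [ 3.14102554e+00  8.34540903e-05 -4.06634440e-01] [-2.48874498  0.30237728  1.26621677] [-0.01102862  0.38094518 -0.03732522] 0.05866215955992322
```

Emit:
play_rows --steps '[{"tx":0,"ty":0,"tz":-0.0007,"spin":-0.045,"hand":50},{"tx":0,"ty":0,"tz":-0.0007,"spin":-0.045,"hand":50},{"tx":0,"ty":0,"tz":-0.0007,"spin":-0.045,"hand":50},{"tx":0,"ty":0,"tz":-0.0007,"spin":-0.045,"hand":50},{"tx":0,"ty":0,"tz":-0.0007,"spin":-0.045,"hand":50},{"tx":0,"ty":0,"tz":-0.0007,"spin":-0.045,"hand":50},{"tx":0,"ty":0,"tz":-0.0007,"spin":-0.045,"hand":50},{"tx":0,"ty":0,"tz":-0.0007,"spin":-0.045,"hand":50},{"tx":0,"ty":0,"tz":-0.0007,"spin":-0.045,"hand":50},{"tx":0,"ty":0,"tz":-0.0007,"spin":-0.045,"hand":50},{"tx":0,"ty":0,"tz":-0.0007,"spin":-0.045,"hand":50},{"tx":0,"ty":0,"tz":-0.0007,"spin":-0.045,"hand":50}]'

```text
t: 5.9
tcp_pos: [0.5685, -0.1729, 0.119]
tool_rot: [-3.142, 0.001, 1.29]
contact_force: [-1.0, 1.8, 1.6]
opening: 0.0589
finger_force: 53.5
```

Emit:
play_rows --steps '[{"tx":0,"ty":0,"tz":-0.0007,"spin":-0.045,"hand":50},{"tx":0,"ty":0,"tz":-0.0007,"spin":-0.045,"hand":50},{"tx":0,"ty":0,"tz":-0.0007,"spin":-0.045,"hand":50},{"tx":0,"ty":0,"tz":-0.0007,"spin":-0.045,"hand":50},{"tx":0,"ty":0,"tz":-0.0007,"spin":-0.045,"hand":50},{"tx":0,"ty":0,"tz":-0.0007,"spin":-0.045,"hand":50},{"tx":0,"ty":0,"tz":-0.0007,"spin":-0.045,"hand":50},{"tx":0,"ty":0,"tz":-0.0007,"spin":-0.045,"hand":50},{"tx":0,"ty":0,"tz":-0.0007,"spin":-0.045,"hand":50},{"tx":0,"ty":0,"tz":-0.0007,"spin":-0.045,"hand":50},{"tx":0,"ty":0,"tz":-0.0007,"spin":-0.045,"hand":50},{"tx":0,"ty":0,"tz":-0.0007,"spin":-0.045,"hand":50}]'

```text
t: 7.1
tcp_pos: [0.5685, -0.1729, 0.1223]
tool_rot: [-3.141, -0.0, 2.986]
contact_force: [-1.6, 1.4, 2.7]
opening: 0.0583
finger_force: 53.5
```

Run:
```python
from h import *
s=sense();print(s['t'],s['q'].round(3),s['tcp_pos'],s['tool_rot'],s['contact_force'],s['wrist_torque'],s['opening'])
```

```text
7.1 [ 0.826  0.796 -0.879  1.745  0.735  0.965  1.064] [ 0.56847706 -0.17292867  0.12227778] [-3.14067838e+00 -3.78812623e-04  2.98601021e+00] [-1.60978988  1.42615878  2.74667417] [ 0.31509957  0.49748712 -0.04947   ] 0.05831130613448383
```

Emit:
play_rows --steps '[{"tx":0,"ty":0,"tz":-0.0007,"spin":-0.045,"hand":50},{"tx":0,"ty":0,"tz":-0.0007,"spin":-0.045,"hand":50},{"tx":0,"ty":0,"tz":-0.0007,"spin":-0.045,"hand":50},{"tx":0,"ty":0,"tz":-0.0007,"spin":-0.045,"hand":50},{"tx":0,"ty":0,"tz":-0.0007,"spin":-0.045,"hand":50},{"tx":0,"ty":0,"tz":0,"spin":0,"hand":50}]'

```text
t: 7.7
tcp_pos: [0.5684, -0.1731, 0.1237]
tool_rot: [-3.141, -0.001, -2.592]
contact_force: [-2.8, 0.2, 4.4]
opening: 0.0584
finger_force: 53.8
```

Run:
```python
from h import *
s=sense();print(s['t'],s['q'].round(3),s['tcp_pos'],s['tool_rot'],s['contact_force'],s['wrist_torque'],s['opening'])
cv2.imwrite('pics/w3.png',snapshot('scene')[120:300,260:500])
```

```text
7.7 [ 0.902  0.867 -1.018  1.74   0.85   1.044  1.693] [ 0.56844265 -0.17307572  0.12369374] [-3.14135835e+00 -9.67703166e-04 -2.59232240e+00] [-2.84519298  0.19416212  4.38383446] [0.00382498 0.65098194 0.01418722] 0.058394152289312586
```

Emit:
play_rows --steps '[{"tx":0,"ty":0,"tz":0,"spin":0,"hand":100},{"tx":0,"ty":0,"tz":0,"spin":0,"hand":100},{"tx":0,"ty":0,"tz":0,"spin":0,"hand":100},{"tx":0,"ty":0,"tz":0,"spin":0,"hand":100},{"tx":0,"ty":0,"tz":0,"spin":0.045,"hand":100},{"tx":0,"ty":0,"tz":0,"spin":0.045,"hand":100},{"tx":0,"ty":0,"tz":0,"spin":0.045,"hand":100},{"tx":0,"ty":0,"tz":0,"spin":0.045,"hand":100},{"tx":0,"ty":0,"tz":0,"spin":0.045,"hand":100},{"tx":0,"ty":0,"tz":0,"spin":0.045,"hand":100},{"tx":0,"ty":0,"tz":0,"spin":0.045,"hand":100},{"tx":0,"ty":0,"tz":0,"spin":0.045,"hand":100}]'

```text
t: 8.95
tcp_pos: [0.5688, -0.1727, 0.1231]
tool_rot: [3.142, 0.0, 2.551]
contact_force: [-0.5, 0.3, 0.0]
opening: 0.0854
finger_force: 0.0
```

Emit:
play_rows --steps '[{"tx":0,"ty":0,"tz":0,"spin":0.045,"hand":100},{"tx":0,"ty":0,"tz":0,"spin":0.045,"hand":100},{"tx":0,"ty":0,"tz":0,"spin":0.045,"hand":100},{"tx":0,"ty":0,"tz":0,"spin":0.045,"hand":100},{"tx":0,"ty":0,"tz":0,"spin":0.045,"hand":100},{"tx":0,"ty":0,"tz":0,"spin":0.045,"hand":100},{"tx":0,"ty":0,"tz":0,"spin":0.045,"hand":100},{"tx":0,"ty":0,"tz":0,"spin":0.045,"hand":100},{"tx":0,"ty":0,"tz":0,"spin":0.045,"hand":100},{"tx":0,"ty":0,"tz":0,"spin":0.045,"hand":100},{"tx":0,"ty":0,"tz":0,"spin":0.045,"hand":100},{"tx":0,"ty":0,"tz":0,"spin":0.045,"hand":100}]'

```text
t: 10.15
tcp_pos: [0.5688, -0.1725, 0.1231]
tool_rot: [3.142, -0.0, 0.855]
contact_force: [0.9, -0.4, -0.2]
opening: 0.0854
finger_force: 0.0
```

Emit:
play_rows --steps '[{"tx":0,"ty":0,"tz":0,"spin":0.045,"hand":100},{"tx":0,"ty":0,"tz":0,"spin":0.045,"hand":100},{"tx":0,"ty":0,"tz":0,"spin":0.045,"hand":100},{"tx":0,"ty":0,"tz":0,"spin":0.045,"hand":100},{"tx":0,"ty":0,"tz":0,"spin":0.045,"hand":100},{"tx":0,"ty":0,"tz":0,"spin":0.045,"hand":100},{"tx":0,"ty":0,"tz":0,"spin":0.045,"hand":100},{"tx":0,"ty":0,"tz":0,"spin":0.045,"hand":100},{"tx":0,"ty":0,"tz":0,"spin":0.045,"hand":100},{"tx":0,"ty":0,"tz":0,"spin":0.045,"hand":100},{"tx":0,"ty":0,"tz":0,"spin":0.045,"hand":100},{"tx":0,"ty":0,"tz":0,"spin":0.0,"hand":100}]'

```text
t: 11.35
tcp_pos: [0.5689, -0.1722, 0.1231]
tool_rot: [3.141, -0.0, -0.695]
contact_force: [0.4, 0.3, 0.4]
opening: 0.0854
finger_force: 0.0
```

Run:
```python
from h import *
s=sense();print(s['t'],s['q'].round(3),s['tcp_pos'],s['tool_rot'],s['contact_force'],s['wrist_torque'],s['opening'])
```

```text
11.35 [ 0.232  0.608 -0.019  1.781  0.016  0.752 -2.061] [ 0.56885043 -0.17218479  0.12309177] [ 3.14144889e+00 -1.03025735e-04 -6.95339602e-01] [0.40668704 0.32692991 0.44140362] [-0.04438878  0.03249243 -0.01871039] 0.08540822555980795
```

Emit:
play_rows --steps '[{"tx":0,"ty":0,"tz":0,"spin":0,"hand":50},{"tx":0,"ty":0,"tz":0,"spin":0,"hand":50},{"tx":0,"ty":0,"tz":0,"spin":0,"hand":50},{"tx":0,"ty":0,"tz":0,"spin":0,"hand":50},{"tx":0,"ty":0,"tz":0,"spin":0,"hand":50},{"tx":0,"ty":0,"tz":0,"spin":0,"hand":50},{"tx":0,"ty":0,"tz":-0.0007,"spin":-0.045,"hand":50},{"tx":0,"ty":0,"tz":-0.0007,"spin":-0.045,"hand":50},{"tx":0,"ty":0,"tz":-0.0007,"spin":-0.045,"hand":50},{"tx":0,"ty":0,"tz":-0.0007,"spin":-0.045,"hand":50},{"tx":0,"ty":0,"tz":-0.0007,"spin":-0.045,"hand":50},{"tx":0,"ty":0,"tz":-0.0007,"spin":-0.045,"hand":50}]'

```text
t: 12.55
tcp_pos: [0.5687, -0.1724, 0.125]
tool_rot: [-3.141, -0.0, 0.159]
contact_force: [-2.0, 1.7, 4.2]
opening: 0.0582
finger_force: 52.8
```

Emit:
play_rows --steps '[{"tx":0,"ty":0,"tz":-0.0007,"spin":-0.045,"hand":50},{"tx":0,"ty":0,"tz":-0.0007,"spin":-0.045,"hand":50},{"tx":0,"ty":0,"tz":-0.0007,"spin":-0.045,"hand":50},{"tx":0,"ty":0,"tz":-0.0007,"spin":-0.045,"hand":50},{"tx":0,"ty":0,"tz":-0.0007,"spin":-0.045,"hand":50},{"tx":0,"ty":0,"tz":-0.0007,"spin":-0.045,"hand":50},{"tx":0,"ty":0,"tz":-0.0007,"spin":-0.045,"hand":50},{"tx":0,"ty":0,"tz":-0.0007,"spin":-0.045,"hand":50},{"tx":0,"ty":0,"tz":-0.0007,"spin":-0.045,"hand":50},{"tx":0,"ty":0,"tz":-0.0007,"spin":-0.045,"hand":50},{"tx":0,"ty":0,"tz":-0.0007,"spin":-0.045,"hand":50},{"tx":0,"ty":0,"tz":-0.0007,"spin":-0.045,"hand":50}]'

```text
t: 13.75
tcp_pos: [0.5671, -0.1722, 0.1282]
tool_rot: [-3.138, -0.001, 1.855]
contact_force: [-7.2, 1.1, 8.0]
opening: 0.0581
finger_force: 53.3
```

Emit:
play_rows --steps '[{"tx":0,"ty":0,"tz":-0.0007,"spin":-0.045,"hand":50},{"tx":0,"ty":0,"tz":-0.0007,"spin":-0.045,"hand":50},{"tx":0,"ty":0,"tz":-0.0007,"spin":-0.045,"hand":50},{"tx":0,"ty":0,"tz":-0.0007,"spin":-0.045,"hand":50},{"tx":0,"ty":0,"tz":-0.0007,"spin":-0.045,"hand":50},{"tx":0,"ty":0,"tz":-0.0007,"spin":-0.045,"hand":50},{"tx":0,"ty":0,"tz":-0.0007,"spin":-0.045,"hand":50},{"tx":0,"ty":0,"tz":-0.0007,"spin":-0.045,"hand":50},{"tx":0,"ty":0,"tz":-0.0007,"spin":-0.045,"hand":50},{"tx":0,"ty":0,"tz":-0.0007,"spin":-0.045,"hand":50},{"tx":0,"ty":0,"tz":0,"spin":0,"hand":50},{"tx":0,"ty":0,"tz":0,"spin":0,"hand":50}]'

```text
t: 14.95
tcp_pos: [0.569, -0.174, 0.1313]
tool_rot: [-3.14, 0.0, -3.02]
contact_force: [-1.2, -1.4, 6.1]
opening: 0.0584
finger_force: 53.1
```

Run:
```python
from h import *
s=sense();print(s['t'],s['q'].round(3),s['tcp_pos'],s['tool_rot'],s['contact_force'],s['wrist_torque'],s['opening'])
```

```text
14.95 [ 0.867  0.816 -0.95   1.738  0.777  1.01   1.314] [ 0.56896158 -0.17400215  0.13131055] [-3.14017477e+00  3.58125951e-04 -3.02047758e+00] [-1.18115672 -1.41752305  6.0516015 ] [-0.56576044  0.4494465   0.06477279] 0.0584021345478178
```

Emit:
play_rows --steps '[{"tx":0,"ty":0,"tz":-0.0008,"spin":-0.045,"hand":50},{"tx":0,"ty":0,"tz":-0.0008,"spin":-0.045,"hand":50},{"tx":0,"ty":0,"tz":-0.0008,"spin":-0.045,"hand":50},{"tx":0,"ty":0,"tz":-0.0008,"spin":-0.045,"hand":50},{"tx":0,"ty":0,"tz":-0.0008,"spin":-0.045,"hand":50},{"tx":0,"ty":0,"tz":0,"spin":0,"hand":50}]'

```text
t: 15.55
tcp_pos: [0.5689, -0.1732, 0.1328]
tool_rot: [-3.141, 0.0, -2.309]
contact_force: [-2.0, -0.3, 7.4]
opening: 0.0587
finger_force: 53.1
```

Emit:
play_rows --steps '[{"tx":0,"ty":0,"tz":-0.0025,"spin":0,"hand":50},{"tx":0,"ty":0,"tz":-0.0025,"spin":0,"hand":50},{"tx":0,"ty":0,"tz":0,"spin":0,"hand":50}]'

```text
t: 15.85
tcp_pos: [0.5685, -0.1728, 0.1342]
tool_rot: [3.141, -0.0, -2.313]
contact_force: [-0.2, 0.1, -1.1]
opening: 0.059
finger_force: 53.5
```

Run:
```python
from h import *
s=sense();print(s['t'],s['q'].round(3),s['tcp_pos'],s['tool_rot'],s['contact_force'],s['wrist_torque'],s['opening'])
```

```text
15.85 [ 0.936  0.888 -1.085  1.734  0.883  1.093  1.951] [ 0.56850943 -0.17279481  0.13421524] [ 3.14120765e+00 -1.59849798e-04 -2.31315041e+00] [-0.16684325  0.05769588 -1.12345601] [-0.05553428  0.09410158 -0.00494524] 0.05896824315393875
```

Emit:
play_rows --steps '[{"tx":0,"ty":0,"tz":-0.0025,"spin":0,"hand":50},{"tx":0,"ty":0,"tz":-0.0025,"spin":0,"hand":50},{"tx":0,"ty":0,"tz":0,"spin":0,"hand":50},{"tx":0,"ty":0,"tz":0,"spin":0,"hand":50}]'

```text
t: 16.25
tcp_pos: [0.5686, -0.1727, 0.1365]
tool_rot: [3.141, -0.0, -2.313]
contact_force: [-0.6, -0.7, 0.5]
opening: 0.0584
finger_force: 53.6
```

Emit:
play_rows --steps '[{"tx":0,"ty":0,"tz":-0.01,"spin":0,"hand":50},{"tx":0,"ty":0,"tz":-0.01,"spin":0,"hand":50},{"tx":0,"ty":0,"tz":-0.02,"spin":0,"hand":50},{"tx":0,"ty":0,"tz":-0.04,"spin":0,"hand":50},{"tx":0,"ty":0,"tz":-0.06,"spin":0,"hand":50},{"tx":0,"ty":0,"tz":-0.06,"spin":0,"hand":50},{"tx":0,"ty":0,"tz":0,"spin":0,"hand":50},{"tx":0,"ty":0,"tz":0,"spin":0,"hand":50}]'

```text
t: 17.05
tcp_pos: [0.569, -0.1728, 0.2176]
tool_rot: [-3.14, 0.0, -2.313]
contact_force: [0.7, -0.6, -1.8]
opening: 0.0586
finger_force: 53.7
```

Run:
```python
from h import *
s=sense();print(s['t'],s['q'].round(3),s['tcp_pos'],s['tool_rot'],s['contact_force'],s['opening'])
im=snapshot('scene')[100:340,230:510];cv2.imwrite('pics/s2.png',cv2.resize(im,None,fx=2.4,fy=2.4,interpolation=2))
R=Ro.from_euler('xyz',s['tool_rot']).as_matrix();print(R.T@(np.array([.52,.124,s['tcp_pos'][2]])-s['tcp_pos'])/.4)
```

```text
17.05 [ 0.978  0.793 -1.167  1.679  0.778  1.207  2.019] [ 0.56902596 -0.17281473  0.21755051] [-3.14003102e+00  3.22606185e-04 -2.31314143e+00] [ 0.6597259  -0.55008714 -1.79312213] 0.05860796742127971
[-0.46393991  0.59194592 -0.00077473]
```

View pics/s2.png

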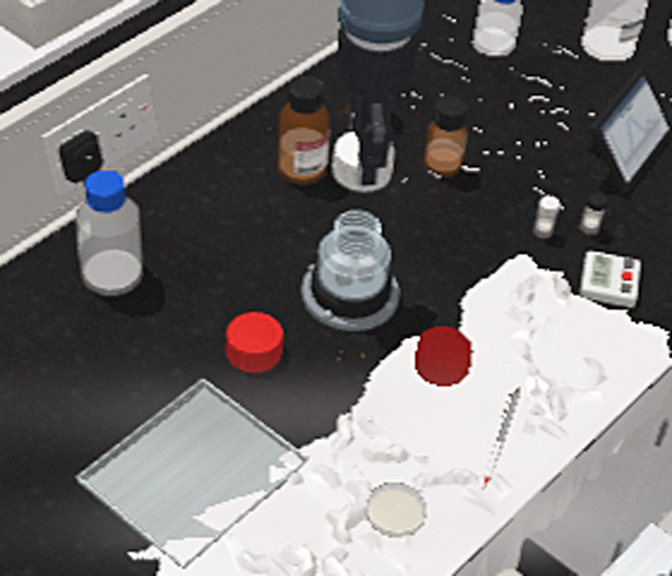

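The view shows the jar open with the neck bare at (355,235), and the lid upright in the jaws at (362,160). The tray is clear at (190,475). I'll unwind the wrist before crossing over.

Emit:
play_rows --steps '[{"tx":0,"ty":0,"tz":0,"spin":0.045,"hand":50},{"tx":0,"ty":0,"tz":0,"spin":0.045,"hand":50},{"tx":0,"ty":0,"tz":0,"spin":0.045,"hand":50},{"tx":0,"ty":0,"tz":0,"spin":0.045,"hand":50},{"tx":0,"ty":0,"tz":0,"spin":0.045,"hand":50},{"tx":0,"ty":0,"tz":0,"spin":0.045,"hand":50},{"tx":0,"ty":0,"tz":0,"spin":0.045,"hand":50},{"tx":0,"ty":0,"tz":0,"spin":0.045,"hand":50},{"tx":0,"ty":0,"tz":0,"spin":0.045,"hand":50},{"tx":0,"ty":0,"tz":0,"spin":0.045,"hand":50},{"tx":0,"ty":0,"tz":0,"spin":0.045,"hand":50},{"tx":0,"ty":0,"tz":0,"spin":0,"hand":50}]'

```text
t: 18.3
tcp_pos: [0.5681, -0.1726, 0.2158]
tool_rot: [-3.14, -0.001, 2.414]
contact_force: [-0.2, -0.0, -0.8]
opening: 0.0586
finger_force: 53.6
```

Run:
```python
from h import *
s=sense();print(s['t'],s['q'].round(3),s['tcp_pos'],s['tool_rot'],s['contact_force'],s['opening'])
R=Ro.from_euler('xyz',s['tool_rot']).as_matrix();print(R.T@(np.array([.52,.124,s['tcp_pos'][2]])-s['tcp_pos'])/.4)
```

```text
18.3 [ 0.807  0.631 -0.839  1.69   0.527  1.063  0.642] [ 0.5680961  -0.17260489  0.21576066] [-3.14034993e+00 -1.11367908e-03  2.41421356e+00] [-0.19604006 -0.03352048 -0.7945317 ] 0.05857663598867709
[5.82851530e-01 4.73901027e-01 6.01821209e-05]
```

Next is the cross-over, 300 mm in 10 rows.

Emit:
play_rows --steps '[{"tx":0.058,"ty":0.047,"tz":0,"spin":0,"hand":50},{"tx":0.058,"ty":0.047,"tz":0,"spin":0,"hand":50},{"tx":0.058,"ty":0.047,"tz":0,"spin":0,"hand":50},{"tx":0.058,"ty":0.047,"tz":0,"spin":0,"hand":50},{"tx":0.058,"ty":0.047,"tz":0,"spin":0,"hand":50},{"tx":0.058,"ty":0.047,"tz":0,"spin":0,"hand":50},{"tx":0.058,"ty":0.047,"tz":0,"spin":0,"hand":50},{"tx":0.058,"ty":0.047,"tz":0,"spin":0,"hand":50},{"tx":0.058,"ty":0.047,"tz":0,"spin":0,"hand":50},{"tx":0.058,"ty":0.047,"tz":0,"spin":0,"hand":50},{"tx":0,"ty":0,"tz":0,"spin":0,"hand":50},{"tx":0,"ty":0,"tz":0,"spin":0,"hand":50}]'

```text
t: 19.5
tcp_pos: [0.5197, 0.1222, 0.2161]
tool_rot: [-3.141, -0.0, 2.42]
contact_force: [-0.5, -0.2, -0.8]
opening: 0.0588
finger_force: 53.7
```

Run:
```python
from h import *
s=sense();print(s['t'],s['q'].round(3),s['tcp_pos'],s['tool_rot'],s['contact_force'],s['opening'])
cv2.imwrite('pics/s3.png',snapshot('wrist'))
```

```text
19.5 [ 0.362  0.547 -0.897  1.842  0.504  0.999  0.102] [0.51971035 0.12220631 0.2160832 ] [-3.14063786e+00 -4.24816845e-04  2.41973257e+00] [-0.48455987 -0.15405914 -0.84592368] 0.058838270213775995
```

View pics/s3.png

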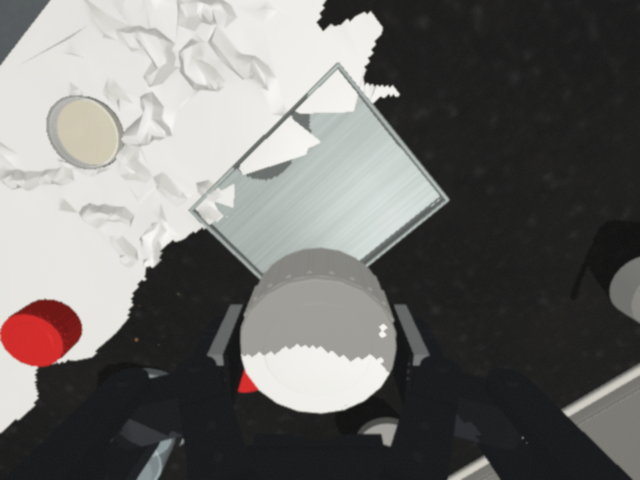

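Run:
```python
from h import *
for u,v in[(338,66),(447,200),(192,210),(312,142),(270,178),(350,110),(235,200)]:print(u,v,ray('wrist',u,v,.01).round(3))
s=sense();R=Ro.from_euler('xyz',s['tool_rot']).as_matrix();print(R.T@(np.array([.533,.126,s['tcp_pos'][2]])-s['tcp_pos'])/.4)
```

```text
338 66 [0.439 0.215 0.01 ]
447 200 [0.588 0.217 0.01 ]
192 210 [0.441 0.038 0.01 ]
312 142 [0.469 0.16  0.01 ]
270 178 [0.468 0.111 0.01 ]
350 110 [0.471 0.201 0.01 ]
235 200 [0.461 0.074 0.01 ]
[-1.61231829e-02  3.06547945e-02 -4.16162332e-05]
```

Emit:
play_rows --steps '[{"tx":-0.016,"ty":0.031,"tz":0,"spin":0,"hand":50},{"tx":0,"ty":0,"tz":0.06,"spin":0,"hand":50},{"tx":0,"ty":0,"tz":0.08,"spin":0,"hand":50},{"tx":0,"ty":0,"tz":0.08,"spin":0,"hand":50},{"tx":0,"ty":0,"tz":0.08,"spin":0,"hand":50},{"tx":0,"ty":0,"tz":0.06,"spin":0,"hand":50},{"tx":0,"ty":0,"tz":0.04,"spin":0,"hand":50},{"tx":0,"ty":0,"tz":0.02,"spin":0,"hand":50},{"tx":0,"ty":0,"tz":0,"spin":0,"hand":50},{"tx":0,"ty":0,"tz":0,"spin":0,"hand":50}]'

```text
t: 20.55
tcp_pos: [0.5339, 0.127, 0.0494]
tool_rot: [3.141, 0.001, 2.415]
contact_force: [0.2, -0.3, -0.6]
opening: 0.0586
finger_force: 53.7
```

Emit:
play_rows --steps '[{"tx":0,"ty":0,"tz":0.005,"spin":0,"hand":50},{"tx":0,"ty":0,"tz":0.005,"spin":0,"hand":50},{"tx":0,"ty":0,"tz":0.005,"spin":0,"hand":50},{"tx":0,"ty":0,"tz":0.005,"spin":0,"hand":50},{"tx":0,"ty":0,"tz":0,"spin":0,"hand":50}]'

```text
t: 21.05
tcp_pos: [0.533, 0.1269, 0.0403]
tool_rot: [-3.141, -0.0, 2.415]
contact_force: [-0.3, -0.2, -0.9]
opening: 0.0588
finger_force: 53.7
```

Emit:
play_rows --steps '[{"tx":0,"ty":0,"tz":0.005,"spin":0,"hand":50},{"tx":0,"ty":0,"tz":0.005,"spin":0,"hand":50},{"tx":0,"ty":0,"tz":0.004,"spin":0,"hand":50},{"tx":0,"ty":0,"tz":0,"spin":0,"hand":50},{"tx":0,"ty":0,"tz":0,"spin":0,"hand":50}]'

```text
t: 21.55
tcp_pos: [0.5331, 0.127, 0.0349]
tool_rot: [-3.142, -0.0, 2.415]
contact_force: [-0.4, -0.3, 0.6]
opening: 0.0584
finger_force: 53.7
```

Emit:
play_rows --steps '[{"tx":0,"ty":0,"tz":0.0025,"spin":0,"hand":50},{"tx":0,"ty":0,"tz":0,"spin":0,"hand":50}]'

```text
t: 21.75
tcp_pos: [0.5332, 0.1269, 0.0339]
tool_rot: [-3.142, -0.0, 2.415]
contact_force: [-0.0, 0.1, -0.8]
opening: 0.0589
finger_force: 53.7
```

Emit:
play_rows --steps '[{"tx":0,"ty":0,"tz":0.0025,"spin":0,"hand":50},{"tx":0,"ty":0,"tz":0,"spin":0,"hand":50}]'

```text
t: 21.95
tcp_pos: [0.5331, 0.1269, 0.0328]
tool_rot: [-3.141, -0.0, 2.415]
contact_force: [-0.3, -0.6, -1.1]
opening: 0.0585
finger_force: 53.7
```

Emit:
play_rows --steps '[{"tx":0,"ty":0,"tz":0.0025,"spin":0,"hand":50},{"tx":0,"ty":0,"tz":0,"spin":0,"hand":50}]'

```text
t: 22.15
tcp_pos: [0.5331, 0.1269, 0.0318]
tool_rot: [-3.141, -0.0, 2.415]
contact_force: [0.1, 0.0, -0.6]
opening: 0.0587
finger_force: 53.7
```

Emit:
play_rows --steps '[{"tx":0,"ty":0,"tz":0.0025,"spin":0,"hand":50},{"tx":0,"ty":0,"tz":0,"spin":0,"hand":50}]'

```text
t: 22.35
tcp_pos: [0.5332, 0.1269, 0.0316]
tool_rot: [-3.141, 0.001, 2.415]
contact_force: [-1.7, -1.4, 6.6]
opening: 0.0586
finger_force: 54.5
```

Emit:
play_rows --steps '[{"tx":0,"ty":0,"tz":0.002,"spin":0,"hand":50},{"tx":0,"ty":0,"tz":0,"spin":0,"hand":50}]'

```text
t: 22.55
tcp_pos: [0.5332, 0.1269, 0.0314]
tool_rot: [-3.141, 0.001, 2.415]
contact_force: [-4.2, -1.7, 16.6]
opening: 0.0583
finger_force: 55.2
```

The lid is down on the tray floor. I'll ease off, open, and lift slowly.

Emit:
play_rows --steps '[{"tx":0,"ty":0,"tz":-0.003,"spin":0,"hand":50},{"tx":0,"ty":0,"tz":0,"spin":0,"hand":50},{"tx":0,"ty":0,"tz":0,"spin":0,"hand":100},{"tx":0,"ty":0,"tz":0,"spin":0,"hand":100},{"tx":0,"ty":0,"tz":0,"spin":0,"hand":100},{"tx":0,"ty":0,"tz":0,"spin":0,"hand":100},{"tx":0,"ty":0,"tz":-0.03,"spin":0,"hand":100},{"tx":0,"ty":0,"tz":-0.05,"spin":0,"hand":100},{"tx":0,"ty":0,"tz":-0.1,"spin":0,"hand":100},{"tx":0,"ty":0,"tz":-0.1,"spin":0,"hand":100},{"tx":0,"ty":0,"tz":-0.1,"spin":0,"hand":100},{"tx":0,"ty":0,"tz":0,"spin":0,"hand":100}]'

```text
t: 23.75
tcp_pos: [0.536, 0.1286, 0.1892]
tool_rot: [3.134, 0.005, 2.415]
contact_force: [-0.4, 1.2, -0.4]
opening: 0.085
finger_force: 0.0
```

Run:
```python
from h import *
s=sense();print(s['t'],s['tcp_pos'],s['contact_force'],s['opening'])
cv2.imwrite('pics/s4.png',snapshot('scene'))
```

```text
23.75 [0.53604072 0.12864187 0.1891938 ] [-0.44840774  1.182183   -0.44258819] 0.08504750208711405
```

View pics/s4.png

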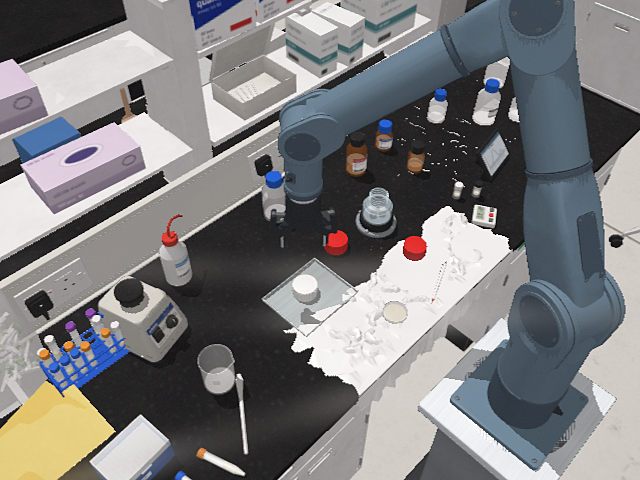

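The white lid lies flat, top up, in the tray at (306,288). The jar is open at (377,205), and the bottles and beaker stand where they were. Nothing touches the gripper, so I'll hand in after a short hold.

Emit:
play_rows --steps '[{"tx":0,"ty":0,"tz":0,"spin":0,"hand":100},{"tx":0,"ty":0,"tz":0,"spin":0,"hand":100},{"tx":0,"ty":0,"tz":0,"spin":0,"hand":100}]'

```text
t: 24.1
tcp_pos: [0.5324, 0.1267, 0.1823]
tool_rot: [-3.14, -0.001, 2.415]
contact_force: [0.0, -0.1, -0.3]
opening: 0.0855
finger_force: 0.0
```

```bash
python3 -c "
from station import *
print(close_job())"
```

```text
the job is handed in; nothing more can be done
None
```

The white lid is unscrewed, off the jar, and lying flat, top up, in the steel tray; the bottles and beaker were not moved, and the job was handed in at about 24 s (it returned no verdict).

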